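# Ready the valve test stand for its air hose

### The arm

A 7-joint arm with a two-finger parallel gripper is mounted at the origin on the work surface. World frame = base frame: x ahead of the robot, y to its left, z up, the work surface at z = 0. Lengths are in m, angles in rad, forces in N, time in s.
With the tool pointing down it reaches from about 0.35 to 0.9 m from the base axis. Payload 7.2 kg.
Tool frame: the origin (TCP) lies midway between the tips of the shut fingers; the grasp point (between the pads) lies r.pinch_z behind it (r.pinch_z is the distance from the TCP to the grasp point, in m); z points along the fingers, y is the direction in which the jaws open and shut (so a half turn about z gives the same grasp; the last joint's range is limited). The gripper opens to 88 mm and grips with 3 to 60 N. Pads are 20 mm wide; open, the fingers measure 115 mm over their backs; the gripper's body (75 mm by 178 mm) begins 61 mm behind the grasp point.
Start: joints at [-1.362, 0.411, -0.013, 1.596, 0.006, 1.134, -0.082], TCP at [0.171, 0.601, 0.223] pointing down, gripper open.
Joint ranges: [-2.95, 2.95], [-0.29, 1.99], [-1.47, 1.44], [0.14, 2.54], [-1.03, 4.17], [0.13, 1.85], [-2.86, 2.86]. Speed limits (rad/s): [2.39, 2.39, 3.01, 3.01, 3.14, 3.14, 3.14].

### API

Orientations are given as a rotation vector (axis times angle).
In Python, from station import status, vision, r gives the robot as it stands.
- The arm moves only by the tool carry_out, never from a script. Its argument "series" is a list of rows, each a list of 3 entries, a list of its own where there are three numbers: the shift along the tool's x, y, z in units of 25 mm (1.0 is 25 mm), then the turn, a rotation vector about the tool's x, y, z in units of 5 degrees (1.0 is 5 degrees), then the finger opening in mm, from 0 to 87.8. A call has 1 to 5 rows; each row is the pose to reach, as a shift and turn from the pose commanded when the call began, along the tool's axes at that moment; what a row does not reach only later rows make up. A row lasts 1/12 s, in which the tool goes at most 41.7 mm and 7.16 degrees, less where a joint would pass 70% of its speed; a pose out of reach is approached as far as the arm can. A call with a gripper value outside its range is refused whole. The fingers move at their own pace and stop on an object; the grip force is fixed at half the most. Time passes only in rows, so rows that repeat a pose let the fingers close. It gives the time, the measured TCP pose, the force and the opening at its end, in the units of the state.
- status.observe(): the state, without advancing time (a new reading comes with each control period).
- vision.camera(name): name is "scene" or "side" or "wrist"; returns the picture (384x512x3 uint8, blue, green, red); there is no depth.
- vision.get_calibration(name): a dict with "fx", "fy", "cx", "cy" (pixels), "k1" (the pictures are not rectified: a ray, as slopes to the right and down, at radius r is drawn at 1 + k1 r^2 times it, then the intrinsics apply), "extrinsics" (4x4, takes a point from world to camera coordinates). Camera axes: x right, y down, z forward; pixel columns grow to the right and rows downward; lengths in m; the calibration is good to about 2 mm. A picture is of the moment at which its call begins: read the wrist's pose just before it. get_calibration takes no time and is no camera call; for the wrist camera it gives the pose at the moment of the call.
- r.job_done(): hands the job in, once; it reports no verdict.
Trained networks look in the newest picture that a camera, given by its name, has taken for a name from the list of things; names that differ only in an ending like _2 or _b are one class to them, and where a whole thing is asked for, a point or a joint stands for the part that bears it (a point fixed in the world has none). Each returns a list of dicts, best first, with "score" (0 to 1); they miss things now and then, are a little off and sometimes report something else, mostly with a low value. They report only what shows in the picture. A call takes as long as a camera call.
- vision.recognise(camera, target): "rect" ([left, top, width, height] in pixels, round what is visible of it).
- vision.silhouettes(camera, target): "pixels" (384x512 bool, what is visible of it) and "rect" ([left, top, width, height] in pixels, round what is visible of it).
The state is a dict: "time_s": time; "joint_pos": joint angles; "qd": joint speeds; "joint_efforts": joint torques, N m; "ee_pos": TCP position; "tool_rot": TCP orientation; "ft_force": force on the tool from outside, world axes, zero at the start; "ft_torque": the same for the moment, N m; "width": finger opening in m.
Only numpy, scipy, OpenCV 4.12 (cv2) and the standard library are available. Lean on these libraries where they do the work, as an engineer would, in place of code of your own. Each camera call takes 0.05 s, during which the arm holds its last target. There are 200 camera calls.

### The job

Get the air-valve test stand on the counter ready for connecting the air hose: swing the flat steel dust cover sideways off the coupling head until its port is completely clear, and bring the drooping lever of the levelling valve up to level (its neutral position) and leave it there. Do not shift the other things lying on the counter.

Things in the scene. Friction and masses are not known exactly. Their poses are not given: they have to be found in the camera images.
- stand: Test stand screwed to the counter, grey base plate 170 (x) by 290 (y, -100 to +190) by 8 mm. Origin on the counter under the valve, z up. At y = 0 an upright plate with aluminium levelling valve and a gauge on top: |y| < 56, x -80 to 80, up to 285 mm. Shaft along -x, lever reaching to -y. At x = -20, y = 130 an aluminium trailer coupling head, its round port facing up.
- lever (a joint): Angle of the valve's lever about its horizontal shaft (rad): 0 = level (neutral), positive = end raised, negative = end drooping; stops at -0.8 and 0.8. Starts drooping by 0.3 to 0.7. Friction (0.30 N m, 1.7 N at the end) holds it wherever it is left; its weight adds about 0.5 N at the end.
- lever_shaft (a point): Point on the lever's turning axis (the stand's x axis direction), in the vertical plane in which the lever swings; 172 mm above the counter.
- lever_end (a point): Centre of the black rubber eye at the lever's free end: a short roller 25 mm in diameter and 16 mm wide along the stand's x, 180 mm from lever_shaft, on an 8 mm round steel rod. It swings in the stand's y-z plane and is free on all sides: it can be gripped from above across its 16 mm width.
- cover (a joint): Angle of the dark steel dust cover about its upright pivot screw (rad): 0 = closed over the port, up to a stop at 1.9, growing as it swings clockwise seen from above (lip towards the stand's +y, away from the valve). Starts at 0 to 0.3; the port's opening is completely clear from 1.05, its seal ring too from 1.29. Friction (0.08 N m, 1 N at the lip) holds it where it is left.
- cover_pivot (a point): On the pivot screw's vertical axis, at the cover plate's top face, 90 mm above the counter, 45 mm behind the port (stand's +x).
- cover_lip (a point): Centre of the cover's upturned finger lip, 80 mm from the pivot axis, on the stand's -x side of the port when closed: an upright steel block 8 mm thick (radially), 24 mm wide (tangentially), from 87 to 111 mm above the counter; this point is at 101 mm. It can be gripped from above across its 24 mm width, or pushed sideways.
- port (a point): Centre of the coupling head's open port, at the top of its rubber seal ring (50 mm across, opening 34 mm), 86 mm above the counter; the cover disc, 56 mm across and 3 mm thick, lies just over it when closed.
- spanner: Bystander: loose open-ended spanner 190 mm long lying in front of the stand; origin at its middle, underneath.
- pad: Bystander: loose brake pad, 90 by 160 by 22 mm, lying behind the stand; origin at the centre of its underside.
- spare: Bystander: loose spare coupling head without cover, about 110 by 75 by 44 mm, lying behind the stand; origin under its round cup.
- filter: Bystander: white spin-on filter cartridge, 98 mm diameter, 140 mm tall, standing to the right; origin at the centre of its underside.
- carton: Bystander: small cardboard carton 100 by 140 by 70 mm, far right; origin at the centre of its underside.
- tape: Bystander: roll of packing tape lying flat, 104 mm across, 48 mm tall, near right; origin at the centre of its underside.
- lamp: Bystander: truck rear lamp lying lens up, 100 by 200 by 46 mm, to the left; origin at the centre of its underside.

How it is judged:
By the outcome, as a careful person would: the job done as asked, in the order asked, and still so for the second after the job is handed in, with the robot touching nothing.
It also fails if it takes over 54 s, if anything falls off the work surface, if the arm or the gripper's body presses on something with over 40 N, if the wrist force passes 120 N, or if a joint passes its speed limit or range.

## Working session

There is one attempt and no reset: what is moved stays moved. The work goes in short steps, Python scripts to look and compute and a tool call to move; the robot and the scene stay as the last step left them, time stands still between calls to the robot, and variables do not carry over. Pictures are saved under pics/ and viewed, about 8 in all and at most 12, crops included, and the job is handed in when it is done.

Besides the shell and the picture viewer there is one more tool, called after "Call:" as name([rows], argument=value, ...), one row to a line, values as JSON. carry_out: Moves the arm, as the interface text tells. Its arguments: {"type":"object","properties":{"series":{"type":"array"}},"required":["series"]}

```bash
ls; mkdir -p pics; python3 - <<'E'
from station import status, vision, r
import cv2,numpy as np
s=status.observe();print({k:np.round(v,3) for k,v in s.items()}, r.pinch_z)
for c in ["scene","side"]:
    im=vision.camera(c);cv2.imwrite(f"pics/{c}0.png",im)
    k=vision.get_calibration(c);print(c,k["fx"],k["fy"],k["cx"],k["cy"],k["k1"],np.round(k["extrinsics"],4).tolist())
    for t in ["lever_end","lever_shaft","cover_lip","cover_pivot","port"]:
        print(t,[(np.round(d["rect"],1).tolist(),round(d["score"],2)) for d in vision.recognise(c,t)[:2]])
E
```

```text
pics
{'time_s': np.float64(0.0), 'joint_pos': array([-1.362,  0.412, -0.013,  1.597,  0.006,  1.134, -0.082]), 'qd': array([ 0.001, -0.001,  0.   , -0.002, -0.001,  0.002, -0.001]), 'joint_efforts': array([-0.0000e+00, -5.8796e+01,  6.4100e-01, -2.9107e+01, -5.4000e-02,
        1.9000e-02,  0.0000e+00]), 'ee_pos': array([0.171, 0.601, 0.222]), 'tool_rot': array([-4.330e-01, -3.111e+00,  3.000e-03]), 'ft_force': array([-0.673,  0.138, -0.985]), 'ft_torque': array([0.007, 0.025, 0.015]), 'width': np.float64(0.088)} 0.0187
scene 396.2330099055342 396.2330099055342 253.63403280154836 189.2679148747943 -0.14014955376366578 [[0.1691, 0.9856, 0.0009, -0.0786], [0.671, -0.1145, -0.7325, -0.2547], [-0.7219, 0.1245, -0.6807, 1.7864], [0.0, 0.0, 0.0, 1.0]]
lever_end [([197.6, 165.4, 44.3, 32.2], 0.51)]
lever_shaft [([194.8, 164.3, 48.1, 35.0], 0.47)]
cover_lip [([278.3, 169.9, 12.5, 22.0], 0.65)]
cover_pivot [([276.0, 167.3, 13.9, 24.2], 0.62), ([100.7, 237.0, 53.0, 43.3], 0.55)]
port [([194.3, 156.1, 110.0, 82.4], 0.66)]
side 391.24608993738906 391.24608993738906 260.81451273864496 190.9033799419658 -0.1308527276121058 [[0.9189, -0.3941, 0.0204, -0.4672], [-0.2248, -0.5653, -0.7937, 0.2294], [0.3243, 0.7247, -0.608, 0.9871], [0.0, 0.0, 0.0, 1.0]]
lever_end [([237.7, 189.5, 56.4, 67.1], 0.68)]
lever_shaft [([239.4, 188.8, 51.8, 69.2], 0.6)]
cover_lip [([214.0, 179.9, 29.7, 15.7], 0.62)]
cover_pivot [([211.6, 182.4, 29.3, 11.4], 0.68)]
port [([204.4, 146.0, 103.9, 119.3], 0.75)]
```

```bash
python3 - <<'E'
import cv2
a=cv2.imread("pics/scene0.png");b=cv2.imread("pics/side0.png")
cv2.imwrite("pics/a1.png",cv2.resize(a[100:260,150:350],None,fx=4,fy=3.75))
cv2.imwrite("pics/b1.png",cv2.resize(b[100:300,160:360],None,fx=3,fy=3,interpolation=cv2.INTER_CUBIC))
E
```

```text
(no output)
```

View pics/a1.png

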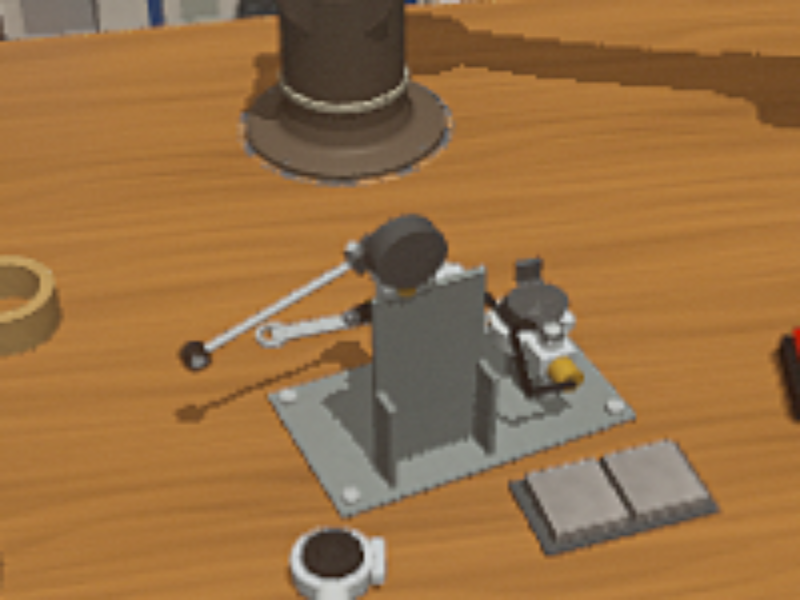

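View pics/b1.png

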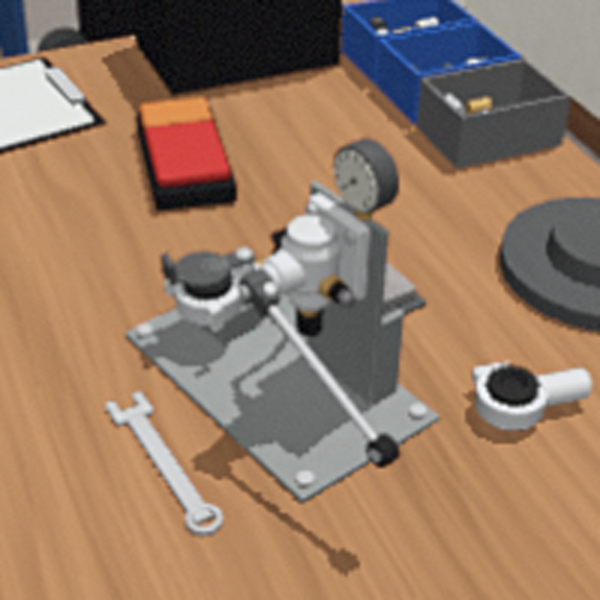

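View pics/scene0.png

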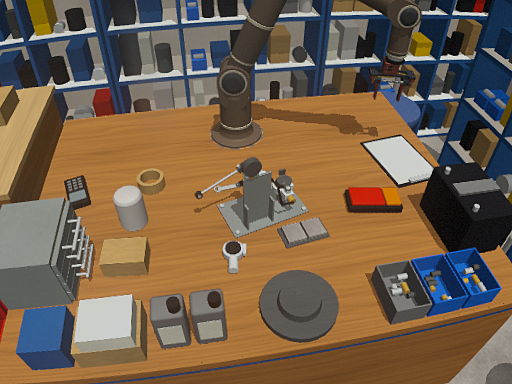

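The overview shows the stand ahead of the robot. The lever droops towards world -y with its eye at scene (199,195) and side (287,250). The cover is nearly closed, with its lip at scene (282,172) and side (216,189). I'll fit the stand pose and both joint angles from these points and the plate corners.

```bash
cat > h.py <<'E'
from station import status, vision, r
import cv2,numpy as np
from scipy.optimize import least_squares
from scipy.spatial.transform import Rotation as R
def proj(c,P,k=None):
    k=k or vision.get_calibration(c);E=np.array(k["extrinsics"]);P=np.atleast_2d(P)
    q=P@E[:3,:3].T+E[:3,3];s=q[:,:2]/q[:,2:];s=s*(1+k["k1"]*(s**2).sum(1,keepdims=True))
    return s*[k["fx"],k["fy"]]+[k["cx"],k["cy"]]
def model(p):
    x,y,yaw,lev,cov,xl=p
    L=dict(c1=(-.085,-.1,.008),c2=(.085,-.1,.008),c3=(.085,.19,.008),c4=(-.085,.19,.008),
     shaft=(xl,0,.172),end=(xl,-.18*np.cos(lev),.172+.18*np.sin(lev)),pivot=(.025,.13,.09),
     lip=(.025-.08*np.cos(cov),.13+.08*np.sin(cov),.101),port=(-.02,.13,.086))
    c,s=np.cos(yaw),np.sin(yaw)
    return {k:np.array([x+c*a-s*b,y+s*a+c*b,z]) for k,(a,b,z) in L.items()}
def tool():
    s=status.observe();return np.array(s["ee_pos"]),R.from_rotvec(s["tool_rot"])
E
python3 - <<'E'
from h import *
obs={"scene":dict(c1=(217,206.7),c2=(236.3,237.3),c3=(308.3,209.9),end=(198.7,194.7),lip=(282,170)),
"side":dict(c4=(202.3,212.3),c1=(260,266.7),c2=(306,238.3),end=(287.3,249.7),lip=(216,188.5),shaft=(246,195.7))}
K={c:vision.get_calibration(c) for c in obs}
def res(p):
    m=model(p);return np.concatenate([(proj(c,m[n],K[c])[0]-uv) for c in obs for n,uv in obs[c].items()])
f=least_squares(res,[.55,0,0,-.5,.1,-.09],loss="soft_l1")
print(np.round(f.x,4));print(np.round(res(f.x).reshape(-1,2),1).tolist())
for k,v in model(f.x).items():print(k,v.round(4))
p,Rt=tool();print(p,Rt.as_matrix().round(3).tolist())
E
```

```text
[ 0.5031 -0.0161  0.2827 -0.3628  0.2511 -0.0587]
[[-0.9, -1.9], [-1.2, -0.2], [0.6, 0.1], [-0.3, 0.4], [-0.1, 1.1], [-1.2, -2.1], [0.6, -0.6], [0.5, -0.2], [0.5, 0.2], [-0.4, -0.0], [-0.9, -0.6]]
c1 [ 0.4494 -0.1359  0.008 ]
c2 [ 0.6126 -0.0884  0.008 ]
c3 [0.5317 0.1901 0.008 ]
c4 [0.3685 0.1426 0.008 ]
shaft [ 0.4467 -0.0325  0.172 ]
end [ 0.4937 -0.1941  0.1081]
pivot [0.4909 0.1157 0.09  ]
lip [0.4109 0.1132 0.101 ]
port [0.4476 0.1031 0.086 ]
[0.1707726  0.60120249 0.22267007] [[-0.962, 0.273, -0.0], [0.273, 0.962, 0.0], [0.0, 0.0, -1.0]]
```

Call:
carry_out([
  [[-14.9,-17.3,0],[0,0,11.6],0],
  [[-14.9,-17.3,0],[0,0,11.6],0],
  [[-14.9,-17.3,0],[0,0,11.6],0],
  [[-14.9,-17.3,0],[0,0,11.6],0],
  [[-14.9,-17.3,0],[0,0,11.6],0],
])

```text
time_s: 1.02
ee_pos: [0.259, 0.4104, 0.2227]
tool_rot: [-1.377, -2.823, -0.001]
ft_force: [1.8, -0.3, 0.5]
width: 0.0579
```

```bash
cat >> h.py <<'E'
YAW=.2827
def go(x,y,z,yaw=YAW,p=None,Rt=None):
    if p is None:p,Rt=tool()
    T=R.from_matrix(np.array([[-np.sin(yaw),np.cos(yaw),0],[np.cos(yaw),np.sin(yaw),0],[0,0,-1]]).T)
    print("from",p.round(4),"shift",(Rt.inv().apply(np.array([x,y,z])-p)/.025).round(2),"turn",np.rad2deg((Rt.inv()*T).as_rotvec()/5).round(2))
E
python3 -c "
from h import *
go(.412,.083,.22);print(status.observe()['time_s'])"
```

```text
from [0.259  0.4104 0.2227] shift [-14.09  -3.23   0.1 ] turn [ 0.   -0.01  4.36]
1.0167
```

Call:
carry_out([
  [[-13.4,-3.1,0],[0,0,4.3],0],
  [[-13.4,-3.1,0],[0,0,4.3],0],
  [[-13.4,-3.1,0],[0,0,4.3],0],
  [[-13.4,-3.1,0],[0,0,4.3],0],
  [[-13.4,-3.1,0],[0,0,4.3],0],
])

```text
time_s: 1.43
ee_pos: [0.348, 0.2221, 0.223]
tool_rot: [-1.873, -2.522, -0.002]
ft_force: [1.0, -0.4, -0.4]
width: 0.0245
```

```bash
python3 -c "
from h import *
go(.412,.083,.22);print(status.observe()['time_s'])"
```

```text
from [0.348  0.2221 0.223 ] shift [-6.07  0.84  0.12] turn [ 0.01 -0.01  0.12]
1.4333
```

Call:
carry_out([
  [[-5.5,0.8,0.1],[0,0,0],0],
  [[-5.5,0.8,0.1],[0,0,0],0],
  [[-5.5,0.8,0.1],[0,0,0],0],
  [[-5.5,0.8,0.1],[0,0,0],0],
  [[-5.5,0.8,0.1],[0,0,0],0],
])

```text
time_s: 1.85
ee_pos: [0.4078, 0.0944, 0.2206]
tool_rot: [1.88, 2.516, 0.001]
ft_force: [-0.4, 0.9, 0.1]
width: 0.0009
```

```bash
python3 - <<'E'
from h import *
go(.412,.083,.22)
im=vision.camera("wrist");k=vision.get_calibration("wrist");
m=model([.5031,-.0161,.2827,-.3628,.2511,-.0587])
for n,v in m.items():
    u=proj("wrist",v,k)[0];print(n,u.round(1))
    if abs(u).max()<2000: cv2.drawMarker(im,tuple(int(a) for a in u),(0,0,255),0,10,1)
cv2.imwrite("pics/w1.png",im)
E
```

```text
from [0.4078 0.0944 0.2206] shift [-0.49  0.03  0.02] turn [0.01 0.   0.05]
c1 [238.9 319.4]
c2 [348.2 320.1]
c3 [368.  129.7]
c4 [237.5 128.5]
shaft [256.8 350.6]
end [255.4 420. ]
pivot [335.8 189.4]
lip [264.1 172.5]
port [293.4 188.2]
```

View pics/w1.png

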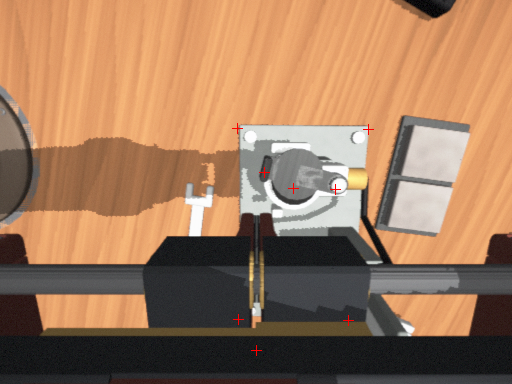

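The markers fit the picture: plate corners match, and the lip is seen at (265,168) against a predicted (264,172). I'll descend beside the lip on its valve side.

Call:
carry_out([
  [[-0.45,0,1.4],[0,0,0],0],
  [[-0.45,0,3],[0,0,0],0],
  [[-0.45,0,4.2],[0,0,0],0],
  [[-0.45,0,4.9],[0,0,0],0],
  [[-0.45,0,4.9],[0,0,0],0],
])

```text
time_s: 2.32
ee_pos: [0.407, 0.088, 0.0947]
tool_rot: [-1.868, -2.522, 0.008]
ft_force: [-0.2, -0.7, 0.2]
width: 0.0002
```

```bash
python3 - <<'E'
from h import *
s=status.observe();print(s['time_s'],s['ft_force'])
go(.412,.083,.097)
# arc: fingertip pushing positions in tool frame (x=stand y, y=stand x), units of 25mm, relative to entry
p,_=tool();c,sn=np.cos(YAW),np.sin(YAW)
d=p-[.5031,-.0161,0];st=np.array([c*d[0]+sn*d[1],-sn*d[0]+c*d[1]])*1000;print("stand",st)
for a in np.arange(.3,1.75,.2):
    h=12+10*abs(np.cos(a))+13.5*abs(np.sin(a))   # lip half + finger half
    P=np.array([25-80*np.cos(a)-h*np.sin(a),130+80*np.sin(a)-h*np.cos(a)])
    print(round(a,2),P.round(0),((P-st)/25).round(2)[::-1])
E
```

```text
2.3167 [-0.23893611 -0.69454922  0.21824901]
from [0.407  0.088  0.0947] shift [-0.25  0.13 -0.09] turn [-0.07  0.01  0.15]
stand [-63.27778685 126.79380602]
0.3 [-59. 129.] [0.1  0.17]
0.5 [-58. 144.] [0.71 0.2 ]
0.7 [-54. 160.] [1.32 0.35]
0.9 [-47. 175.] [1.92 0.64]
1.1 [-37. 188.] [2.46 1.06]
1.3 [-23. 200.] [2.92 1.61]
1.5 [ -7. 208.] [3.25 2.26]
1.7 [  9. 213.] [3.44 2.89]
```

Call:
carry_out([
  [[0.4,0.18,-0.1],[0,0,0],0],
  [[0.8,0.23,-0.1],[0,0,0],0],
  [[1.2,0.32,-0.1],[0,0,0],0],
  [[1.6,0.48,-0.1],[0,0,0],0],
  [[1.95,0.66,-0.1],[0,0,0],0],
])

```text
time_s: 2.73
ee_pos: [0.4114, 0.1406, 0.1008]
tool_rot: [-1.87, -2.524, -0.002]
ft_force: [0.4, -1.2, 0.9]
width: 0.0003
```

```bash
python3 - <<'E'
from h import *
s=status.observe();print(s['time_s'],s['ft_force'])
p,_=tool();c,sn=np.cos(YAW),np.sin(YAW)
d=p-[.5031,-.0161,0];st=np.array([c*d[0]+sn*d[1],-sn*d[0]+c*d[1]])*1000;print("stand",st,p)
for P in [(-47,175),(-37,188),(-30,194),(-23,200),(-7,208),(1,211),(8,213)]: print(((np.array(P)-st)/25).round(2)[::-1])
im=vision.camera("wrist");cv2.imwrite("pics/w2.png",im)
E
```

```text
2.7333 [ 0.43981239 -1.21208674  0.9284731 ]
stand [-44.3385029  176.10564374] [0.4113969  0.14064706 0.10081692]
[-0.04 -0.11]
[0.48 0.29]
[0.72 0.57]
[0.96 0.85]
[1.28 1.49]
[1.4  1.81]
[1.48 2.09]
```

View pics/w2.png

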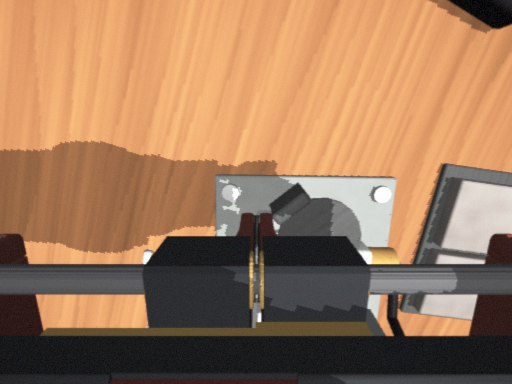

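The cover is moving: the lip is now at (290,203), ahead of the fingers at (257,225). I'll keep following the arc.

Call:
carry_out([
  [[0.3,0.15,0.15],[0,0,0],0],
  [[0.65,0.45,0.15],[0,0,0],0],
  [[0.96,0.85,0.15],[0,0,0],0],
  [[1.15,1.2,0.15],[0,0,0],0],
  [[1.3,1.55,0.15],[0,0,0],0],
])

```text
time_s: 3.2
ee_pos: [0.4399, 0.1822, 0.0963]
tool_rot: [1.872, 2.523, -0.0]
ft_force: [-0.6, -0.3, -0.0]
width: 0.0004
```

Call:
carry_out([
  [[0.08,0.3,0],[0,0,0],0],
  [[0.08,0.3,0],[0,0,0],0],
])

```text
time_s: 3.37
ee_pos: [0.4474, 0.1861, 0.0964]
tool_rot: [1.871, 2.522, 0.001]
ft_force: [-0.4, 0.0, -0.7]
width: 0.0009
```

```bash
python3 - <<'E'
from h import *
s=status.observe();print(s['time_s'],s['ft_force'])
p,_=tool();c,sn=np.cos(YAW),np.sin(YAW)
d=p-[.5031,-.0161,0];st=np.array([c*d[0]+sn*d[1],-sn*d[0]+c*d[1]])*1000;print("stand",st,p)
ims=[vision.camera("side")[130:250,150:310],vision.camera("scene")[130:250,220:380]]
cv2.imwrite("pics/c2.png",cv2.resize(np.hstack(ims),None,fx=2.5,fy=2.5,interpolation=cv2.INTER_CUBIC))
E
```

```text
3.3667 [-3.75267242e-01  5.11444122e-05 -7.38598553e-01]
stand [  2.96539488 209.71031692] [0.4474491  0.18611322 0.09639801]
```

View pics/c2.png

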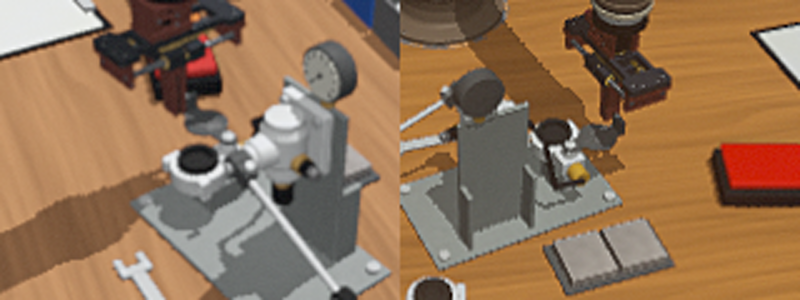

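The side view shows the cover swung off and the port and ring open at (200,158). The scene view shows the same, with the lip at (620,125). I'll back off from the lip, lift clear and cross over the stand.

Call:
carry_out([
  [[-0.1,-0.5,0],[0,0,0],0],
  [[-0.1,-0.6,-1.5],[0,0,0],0],
  [[-0.1,-0.6,-3],[0,0,0],0],
  [[-0.1,-0.6,-4.6],[0,0,0],0],
  [[-0.1,-0.6,-6.2],[0,0,0],0],
])

```text
time_s: 3.88
ee_pos: [0.4315, 0.1773, 0.2531]
tool_rot: [-1.874, -2.521, 0.001]
ft_force: [0.7, 0.7, 0.2]
width: 0.0005
```

Call:
carry_out([
  [[0,0,-1.6],[0,0,0],0],
  [[0,0,-3.2],[0,0,0],50],
  [[-1,0,-3.3],[0,0,0],50],
  [[-2.5,-0.5,-3.3],[0,0,0],50],
  [[-4,-0.7,-3.3],[0,0,0],50],
])

```text
time_s: 4.3
ee_pos: [0.4437, 0.0764, 0.3345]
tool_rot: [-1.87, -2.524, -0.003]
ft_force: [1.3, 0.0, -0.7]
width: 0.0239
```

```bash
python3 - <<'E'
from h import *
s=status.observe();print(s['time_s'],s['ft_force'],s['width'])
go(.4937,-.1941,.33)
E
```

```text
4.3 [ 1.33049412  0.01460469 -0.69168825] 0.02394172386141523
from [0.4437 0.0764 0.3345] shift [-10.94  -1.24   0.17] turn [ 0.02 -0.01  0.15]
```

Call:
carry_out([
  [[-1.5,-0.2,0],[0,0,0],50],
  [[-3,-0.4,0],[0,0,0],50],
  [[-4.5,-0.6,0],[0,0,0],50],
  [[-6,-0.8,0],[0,0,0],50],
  [[-7.5,-1,0],[0,0,0],50],
])

```text
time_s: 4.72
ee_pos: [0.474, -0.1113, 0.3341]
tool_rot: [1.873, 2.522, 0.003]
ft_force: [1.2, 1.0, -0.6]
width: 0.0497
```

Call:
carry_out([
  [[-1.5,0,0],[0,0,0],50],
  [[-3,0,0],[0,0,0],50],
  [[-3,0,1],[0,0,0],50],
  [[-3,0,2.5],[0,0,0],50],
  [[-3,0,3],[0,0,0],50],
])

```text
time_s: 5.13
ee_pos: [0.494, -0.1813, 0.2551]
tool_rot: [-1.873, -2.517, 0.003]
ft_force: [-0.5, 0.9, -0.2]
width: 0.0502
```

```bash
python3 - <<'E'
from h import *
s=status.observe();print(s['time_s'],s['ft_force'],s['width'])
go(.4937,-.1941,.25)
im=vision.camera("wrist");k=vision.get_calibration("wrist");
m=model([.5031,-.0161,.2827,-.3628,1.6,-.0587])
for n,v in m.items():
    u=proj("wrist",v,k)[0]
    if n in("end","c1","c2","lip"):print(n,u.round(1))
    if abs(u).max()<2000: cv2.drawMarker(im,tuple(int(a) for a in u),(0,0,255),0,10,1)
for d in vision.recognise("wrist","lever_end")[:2]:print(d)
b=vision.camera("side");cv2.imwrite("pics/w3.png",np.hstack([im[:,:400],b[120:312,130:330].repeat(2,0).repeat(2,1)]))
E
```

```text
5.1333 [-0.52153574  0.89805815 -0.22290113] 0.050198494250289855
from [ 0.494  -0.1813  0.2551] shift [-0.49 -0.16  0.2 ] turn [-0.04 -0.02  0.1 ]
c1 [236.2 127.7]
c2 [356.1 129.2]
end [253.2 192.4]
lip [ 360.1 -246.1]
{'rect': [236.0, 1.7, 34.0, 199.8], 'score': 0.76}
```

View pics/w3.png

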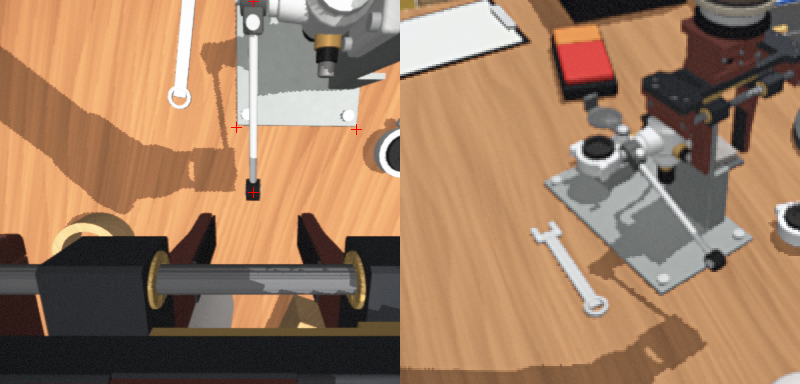

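Prediction and picture agree: the eye is at (253,190). In the side view the cover stays open. I'll descend over the eye.

Call:
carry_out([
  [[-0.5,-0.12,1],[0,0,0],50],
  [[-0.5,-0.12,2.2],[0,0,0],50],
  [[-0.5,-0.12,3.4],[0,0,0],50],
  [[-0.5,-0.12,4.2],[0,0,0],50],
  [[-0.5,-0.12,4.2],[0,0,0],50],
])

```text
time_s: 5.7
ee_pos: [0.496, -0.1929, 0.1521]
tool_rot: [-1.87, -2.521, 0.002]
ft_force: [-0.3, -0.1, -0.6]
width: 0.0501
```

```bash
python3 - <<'E'
from h import *
s=status.observe();print(s['time_s'],s['ft_force'])
go(.4937,-.1941,.089)
E
```

```text
5.7 [-0.31755063 -0.13374722 -0.64875164]
from [ 0.496  -0.1929  0.1521] shift [-0.02 -0.1   2.52] turn [-0.03 -0.02  0.13]
```

Call:
carry_out([
  [[0,-0.08,0.8],[0,0,0],50],
  [[0,-0.08,1.6],[0,0,0],50],
  [[0,-0.08,2.3],[0,0,0],50],
  [[0,-0.08,2.5],[0,0,0],50],
  [[0,-0.08,2.5],[0,0,0],50],
])

```text
time_s: 6.12
ee_pos: [0.4958, -0.1943, 0.0923]
tool_rot: [1.872, 2.523, 0.001]
ft_force: [-0.5, 0.0, -0.1]
width: 0.0504
```

Call:
carry_out([
  [[0,0,0],[0,0,0],25],
  [[0,0,0],[0,0,0],10],
  [[0,0,0],[0,0,0],5],
  [[0,0,0],[0,0,0],5],
  [[0,0,0],[0,0,0],5],
])

```text
time_s: 6.53
ee_pos: [0.4954, -0.1943, 0.092]
tool_rot: [1.872, 2.522, 0.001]
ft_force: [-6.2, -2.1, 1.6]
width: 0.02
```

Call:
carry_out([
  [[0,0,0],[0,0,0],5],
  [[0,0,0],[0,0,0],5],
  [[0,0,0],[0,0,0],5],
])

```text
time_s: 6.78
ee_pos: [0.4933, -0.1947, 0.0912]
tool_rot: [-1.873, -2.519, 0.002]
ft_force: [-4.0, -0.2, 1.7]
width: 0.0156
```

The eye is gripped at 15.6 mm. I'll raise it along the arc.

Call:
carry_out([
  [[-0.16,0,-0.5],[0,0,0],5],
  [[-0.28,0,-1],[0,0,0],5],
  [[-0.37,0,-1.5],[0,0,0],5],
  [[-0.43,0,-2],[0,0,0],5],
  [[-0.46,0,-2.5],[0,0,0],5],
])

```text
time_s: 7.2
ee_pos: [0.4963, -0.2051, 0.1536]
tool_rot: [-1.872, -2.518, 0.002]
ft_force: [-4.6, 1.6, -3.9]
width: 0.016
```

Call:
carry_out([
  [[0,0,0],[0,0,0],5],
  [[0,0,0],[0,0,0],5],
])

```text
time_s: 7.37
ee_pos: [0.4964, -0.2052, 0.1541]
tool_rot: [-1.872, -2.519, 0.001]
ft_force: [-6.8, 0.3, 2.0]
width: 0.0156
```

```bash
cat > chk.py <<'E'
from h import *
import sys
s=status.observe();print(s['time_s'],s['ft_force'],s['width'])
m=model([.5031,-.0161,.2827,0,1.6,-.0587]);e=m["end"];print("level end",e);go(e[0],e[1],e[2]-.0187)
out=[]
for c,(u0,v0) in dict(scene=(170,130),side=(190,130)).items():
    im=vision.camera(c);k=vision.get_calibration(c)
    im=cv2.resize(im[v0:v0+130,u0:u0+130],None,fx=3,fy=3,interpolation=cv2.INTER_CUBIC)
    for n in("shaft","end"):
        u=proj(c,m[n],k)[0];print(c,n,u.round(1));w=(u-[u0,v0])*3
        cv2.drawMarker(im,tuple(int(a) for a in w),(0,0,255),0,8,1)
    out.append(im)
cv2.imwrite(f"pics/{sys.argv[1]}.png",np.hstack(out))
E
python3 chk.py l1
```

```text
7.3667 [-6.8370736   0.28996703  2.04806449] 0.01555367376042735
level end [ 0.49694096 -0.20532937  0.172     ]
from [ 0.4964 -0.2052  0.1541] shift [-0.01  0.02  0.03] turn [-0.03 -0.03  0.11]
scene shaft [243.3 166.5]
scene end [193.2 182. ]
side shaft [245.1 195.1]
side end [293.  233.3]
```

View pics/l1.png

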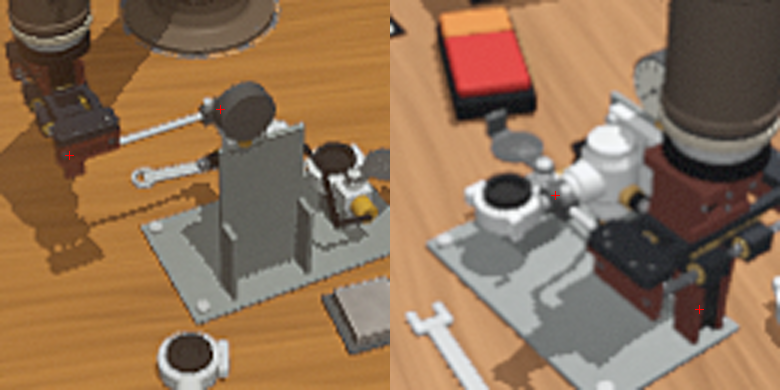

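Both views show the gripped eye at the predicted level position. I'll release it, rise straight up and retreat.

Call:
carry_out([
  [[0,0,0],[0,0,0],25],
  [[0,0,0],[0,0,0],50],
  [[0,0,0],[0,0,0],50],
  [[0,0,0],[0,0,0],50],
  [[0,0,0],[0,0,0],50],
])

```text
time_s: 7.88
ee_pos: [0.4989, -0.2053, 0.1541]
tool_rot: [1.872, 2.522, 0.0]
ft_force: [-1.3, -1.4, 0.3]
width: 0.0456
```

Call:
carry_out([
  [[0,0,-0.8],[0,0,0],50],
  [[0,0,-2],[0,0,0],50],
  [[0,0,-3.5],[0,0,0],50],
  [[0,0,-5],[0,0,0],50],
  [[0,0,-6],[0,0,0],50],
])

```text
time_s: 8.3
ee_pos: [0.499, -0.2061, 0.3072]
tool_rot: [1.872, 2.52, 0.002]
ft_force: [0.4, -0.3, 0.4]
width: 0.0502
```

Call:
carry_out([
  [[-1,0,-0.5],[0,0,0],50],
  [[-2.5,0,-1],[0,0,0],50],
  [[-3.5,0,-1],[0,0,0],50],
  [[-4,0,-1],[0,0,0],50],
  [[-4,0,-1],[0,0,0],50],
])

```text
time_s: 8.72
ee_pos: [0.5272, -0.304, 0.3288]
tool_rot: [1.876, 2.519, -0.003]
ft_force: [-1.0, -0.1, 0.0]
width: 0.0499
```

```bash
python3 chk.py l2; python3 - <<'E'
from h import *
im=vision.camera("wrist");cv2.imwrite("pics/w9.png",im)
E
```

```text
8.7167 [-0.95843883 -0.08333275  0.00934008] 0.0498725157054638
level end [ 0.49694096 -0.20532937  0.172     ]
from [ 0.5272 -0.304   0.3288] shift [ 4.14 -0.02  7.01] turn [-0.01  0.02  0.09]
scene shaft [243.3 166.5]
scene end [193.2 182. ]
side shaft [245.1 195.1]
side end [293.  233.3]
```

View pics/l2.png

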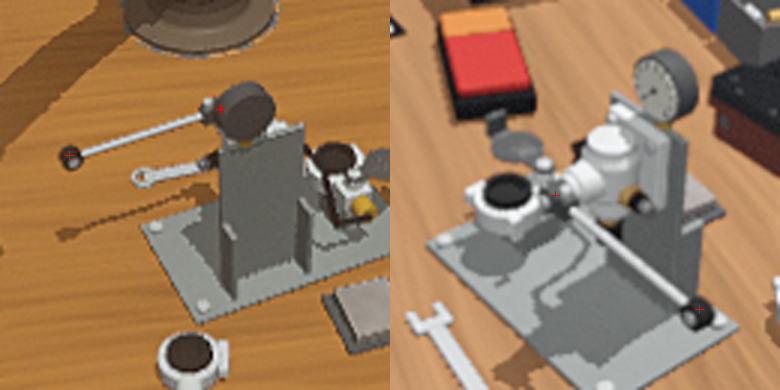

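```bash
python3 -c "
from station import r
print(r.job_done())"
```

```text
the job is handed in; nothing more can be done
None
```

The job is handed in at about 9 s of the 54 s allowed. The dust cover is off the port and the lever is at level.

- **Cover:** I pushed it by its lip with the closed fingers to about 1.6 rad, estimated from the finger position. Both fixed cameras show the port and its seal ring completely clear, and the cover stayed there.
- **Lever:** I gripped it at the eye, raised it from about -0.36 rad to level, released it and backed away. In the last pictures the eye is within about 1 pixel of the predicted level position. That is about 2 mm low at most, or -0.01 rad.
- **Forces:** the highest wrist force reading was about 7 N, while gripping the eye. It was near zero otherwise.
- **Other things on the counter:** the arm came near none of them, and those visible in the last views looked unmoved. I did not measure every bystander's position.

None of the checks failed or disagreed. The job call returned no verdict, as expected.

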